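# Set the drying turner's thumbwheel to 4 under its sliding guard

## Task

Set the drying turner's control box to turn every 4 minutes: slide its clear guard fully aside, roll the knurled thumbwheel by its edge until the window shows a 4, then slide the guard fully shut over the wheel again. Leave the whetstone, the jar and the cup beside the box where they are.

Things in the scene. Friction and masses are not known exactly. Their poses are not given: they have to be found in the camera images.
- control_box: Grey steel control box on the right-hand table, firmly fixed; 86 deep (x) x 84 wide (y) x 60 mm high. Origin: centre of its underside, on the table; its x points away from the worker, y to his left, z up. Level top plate at z 60. On its left half: thumbwheel and window, under the guard (to z 80) when that is shut. Two 4 mm rails run along y at x +-36.5.
- rim_top (a point): Highest point of the thumbwheel's knurled steel rim (box frame: x 0, y +32, z 74 mm), axes as the box. The rim is 12 mm wide along y, 36 mm in radius over its 30 rounded teeth, 2 mm deep; axle level along the box's y, 36 mm straight below this point, so the rim stands 14 mm out of the top plate. Nothing beside it to the left; the window block begins 8 mm to its right.
- window (a point): Top centre of the bare-metal window block right of the rim (16.5 mm towards -y from rim_top; 62 x 17 mm in x, y), 6.5 mm lower than the rim. In its 16 x 12 mm opening one black digit, 10 mm high, shows on the white drum that turns with the rim; it reads upright from the worker's side. Axes as the box.
- thumbwheel (a joint): Turn of the thumbwheel, rad; no end stops. It clicks into ten places 0.628 apart: digit d shows at d x 0.628, plus or minus whole turns of 6.283 (4 shows at 2.513 and 8.796). Rolling the top of the rim away from the worker (+x of the box) raises value and digit. A click takes about 1.5 N at the rim; let go nearer to one place than the next, it drops in by itself.
- guard (a joint): Travel of the guard, m: 0 shut over the wheel and window, 0.038 fully aside. It slides to the worker's right (-y of the box), stiffly (about 1.5 N), and stays where it is left. Once aside, it lies wholly to the right of the window block.
- guard_rib (a point): Centre of the top edge of the metal rib on the clear guard, 92.5 mm above the box's underside; moves with the guard (shut: box y +37), axes as the box. The guard is a clear bridge 37.5 mm wide (y), 82 deep, top 80 mm above the underside, open left and right. The rib stands 12.5 mm up from it at its left end, 9 mm thick (y) and 44 mm long (x); push it sideways with shut fingers or pinch it.
- whetstone: Grey whetstone lying in front of the box, 40 x 120 x 22 mm; to be left alone. Origin: centre of its underside.
- jar_gold: Small jar with gold lid, 42 mm across, 46 mm high; to be left alone. Origin: centre of its underside.
- cup_small: Small dark red lacquer cup, 52 mm across, 36 mm high; to be left alone. Origin: centre of its underside.

How it is judged:
By the outcome, as a careful person would: the job done as asked, in the order asked, and still so for the second after the job is handed in, with the robot touching nothing.
It also fails if it takes over 42 s, if anything falls off the work surface, if the arm or the gripper's body presses on something with over 40 N, if the wrist force passes 120 N, or if a joint passes its speed limit or range.

## Robot

A 6-joint arm with a two-finger parallel gripper is mounted at the origin on a cart in front of the work surface, level with it; the furniture and walls round the work are solid. World frame = base frame: x ahead of the robot, y to its left, z up, the work surface at z = 0. Lengths are in mm, angles in rad, forces in N, time in s.
With the tool pointing down it reaches from about 350 to 950 mm from the base axis. Payload 17.4 kg.
Tool frame: the origin (TCP) lies at the centre of the arm's flange, where the gripper is bolted on; the fingertips stand 186 mm ahead of it and the grasp point (between the pads) lies 167 mm ahead of it; z points along the fingers, y is the line along which they close (so a half turn about z gives the same grasp; the last joint's range is limited). The gripper opens to 93 mm and grips with 3 to 60 N. Pads are 15 mm wide; open, the fingers measure 128 mm over their backs; the gripper's body (75 mm by 188 mm) begins 65 mm behind the grasp point.
Start: joints at [-1.164, 0.116, 1.442, -0, 1.584, -0.038], TCP at [290.43, -609.331, 404.746] pointing down, gripper open.
Joint ranges: [-2.83, 2.83], [-0.83, 2.19], [0.07, 2.5], [-1.14, 4.28], [0.01, 3], [-2.97, 2.97]. Speed limits (rad/s): [1.89, 1.89, 2.22, 3.14, 3.14, 3.14].

## Interface

Orientations are given as a unit quaternion [w, x, y, z].
In Python, from rig import env gives the robot as it stands.
- The arm moves only by the tool step_arm, never from a script. Its argument "increments" is one flat list of numbers, 5 for each row, row after row: the gripper command: -1 is shut, 1 is fully open, values between are in proportion, then the shift along the tool's x, y, z in mm, then the turn about the tool's z in rad. In form: [hand, tx, ty, tz, yaw, hand, tx, ty, tz, yaw, ...]. A call has 1 to 5 rows; each row is the pose to reach, as a shift and turn from the pose commanded when the call began, along the tool's axes at that moment; what a row does not reach only later rows make up. A row lasts 1/12 s, in which the tool goes at most 41.7 mm and 7.16 degrees, less where a joint would pass 70% of its speed; a pose out of reach is approached as far as the arm can. A call with a gripper value outside its range is refused whole. The fingers move at their own pace and stop on an object; the grip force is fixed at half the most. Time passes only in rows, so rows that repeat a pose let the fingers close. It gives the time, the measured TCP pose, the force, the opening and the grip force at its end, in the units of the state.
- env.observe(): the state, without advancing time (a new reading comes with each control period).
- env.capture(name): name is "scene" or "top"; returns (picture, depth): 400x640x3 uint8, red, green, blue; 400x640 float32, mm along the optical axis (not along the pixel's ray), 0 where there is no reading.
- env.calibration(name): a dict with "K" (3x3 intrinsics, pixels), "D" ([k1, k2, p1, p2, k3] as OpenCV has them; the pictures are not rectified), "eye" and "orientation" of the camera in the world. Camera axes: x right, y down, z forward; pixel columns grow to the right and rows downward; lengths in mm; the calibration is good to about 2 mm. A picture is of the moment at which its call begins. calibration takes no time and is no camera call.
- env.close_job(): hands the job in; it is judged then, once.
The state is a dict: "time": time; "joint_positions": joint angles; "qvel": joint speeds; "joint_torque": joint torques, N m; "position": TCP position; "tool_rot": TCP orientation; "wrist_force": force on the tool from outside, world axes, zero at the start; "wrist_torque": the same for the moment, N m; "gripper_width": finger opening in mm; "grasp_force": force on a finger pad.
Only numpy, scipy, OpenCV 4.12 (cv2) and the standard library are available. Lean on these libraries where they do the work, as an engineer would, in place of code of your own. Each camera call takes 0.05 s, during which the arm holds its last target. There are 200 camera calls.

## Working session

There is one attempt and no reset: what is moved stays moved. The work goes in short steps, Python scripts to look and compute and a tool call to move; the robot and the scene stay as the last step left them, time stands still between calls to the robot, and variables do not carry over. Pictures are saved under pics/ and viewed, at most 10 in all, crops included, and the job is handed in when it is done.

Besides the shell and the picture viewer there is one more tool, called after ">>>" by a JSON object that holds its "fn" and its "kwargs", one argument or row to a line. step_arm: Moves the arm, as the interface text tells. Its arguments: {"type":"object","properties":{"increments":{"type":"array"}},"required":["increments"]}

```bash
mkdir -p pics
cat > h.py <<'E'
from rig import env
import numpy as np, cv2
from scipy.spatial.transform import Rotation as R
def cal(n):
    c=env.calibration(n);q=c["orientation"]
    return np.array(c["K"]),np.array(c["D"]),np.array(c["eye"]),R.from_quat([q[1],q[2],q[3],q[0]]).as_matrix()
def w(n,uv,d):
    K,D,e,M=cal(n)
    p=cv2.undistortPoints(np.array(uv,float).reshape(-1,1,2),K,D).reshape(-1,2)
    return e+(np.c_[p,np.ones(len(p))]*np.reshape(d,(-1,1)))@M.T
def cloud(n,dep):
    v,u=np.mgrid[:400,:640]
    return w(n,np.c_[u.ravel(),v.ravel()],dep.ravel()).reshape(400,640,3)
def proj(n,P):
    K,D,e,M=cal(n)
    return cv2.projectPoints(np.array(P,float).reshape(-1,3),cv2.Rodrigues(M.T)[0],-M.T@e,K,D)[0].reshape(-1,2)
def state():
    s=env.observe();q=s["tool_rot"];m=R.from_quat([q[1],q[2],q[3],q[0]]).as_matrix()
    return s,np.array(s["position"]),m
E
python3 - <<'E'
from h import *
for n in("scene","top"):
    p,d=env.capture(n);np.savez(n+"0.npz",p=p,d=d);cv2.imwrite(f"pics/{n}0.png",p[:,:,::-1])
    print(n,cal(n)[2],cal(n)[3][:,2],cal(n)[0][0,0])
s,p,m=state();print(s["time"],p,m.round(3))
E
```

```text
scene [-151.27517483 -786.21878897  697.00462513] [ 0.55729267  0.43637471 -0.70640073] 382.19970719622
top [ 238.06992939 -419.51600926  923.37513519] [ 0.11251424 -0.02387722 -0.99336319] 373.4351164435136
0.1 [ 290.42039388 -609.33490064  404.11406181] [[ 0.903  0.43  -0.   ]
 [ 0.43  -0.903  0.001]
 [ 0.    -0.001 -1.   ]]
```

View pics/scene0.png

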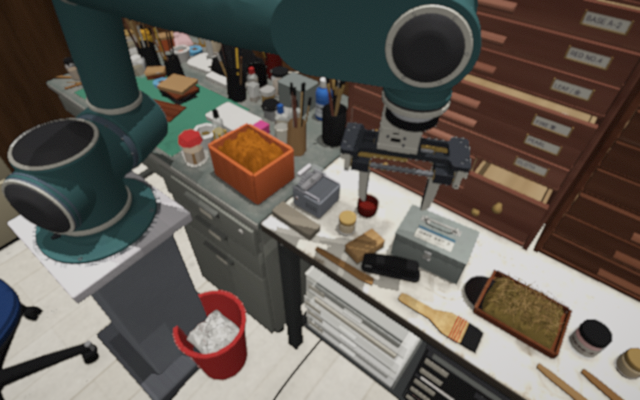

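View pics/top0.png

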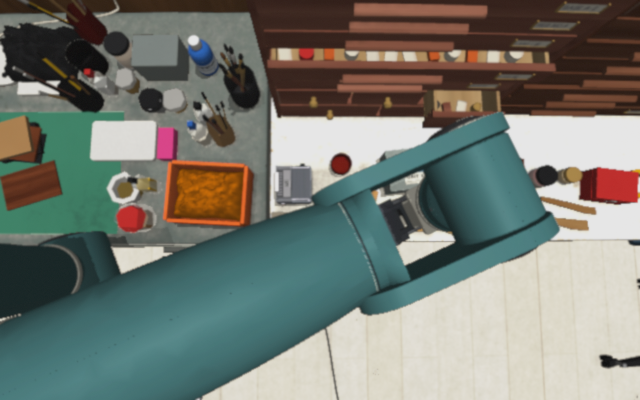

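The box is at about (317,190) in scene and (293,185) in top. The whetstone, at (296,220), and the jar, at (347,222), lie in front of and beside it, and the cup is at (368,205). The next step is to measure the box.

Run:
```python
from h import *
T=np.load("top0.npz");S=np.load("scene0.npz")
a=cv2.resize(T["p"][150:220,260:330],(480,480),interpolation=cv2.INTER_CUBIC)
b=cv2.resize(S["p"][155:245,270:390][:, :],(640*480//480//2*1,480)) if 0 else cv2.resize(S["p"][160:220,285:345],(310,310),interpolation=cv2.INTER_CUBIC)
o=np.zeros((480,800,3),np.uint8);o[:,:480]=a;o[:310,485:795]=b
cv2.imwrite("pics/z0.png",o[:,:,::-1])
for n,Z,(r0,r1,c0,c1) in(("top",T,(145,225,255,330)),("scene",S,(150,230,270,350))):
    C=cloud(n,Z["d"])[r0:r1,c0:c1].reshape(-1,3)
    for lo,hi in((52,57),(57,63),(63,70),(70,77),(77,84),(84,98)):
        q=C[(C[:,2]>lo)&(C[:,2]<hi)]
        if len(q)>4: print(n,lo,hi,len(q),np.percentile(q,[2,98],axis=0).round(0).tolist())
    q=C[(C[:,2]>50)&(C[:,2]<98)]
    print(cv2.minAreaRect(q[:,:2].astype(np.float32)),np.median(C[(C[:,2]<20)&(C[:,2]>-15)][:,2]))
```

```text
top 52 57 19 [[322.0, -422.0, 52.0], [325.0, -367.0, 56.0]]
top 57 63 65 [[321.0, -424.0, 58.0], [406.0, -349.0, 63.0]]
top 63 70 633 [[323.0, -422.0, 63.0], [402.0, -378.0, 70.0]]
top 70 77 55 [[323.0, -417.0, 70.0], [402.0, -344.0, 74.0]]
top 77 84 37 [[324.0, -375.0, 81.0], [404.0, -346.0, 84.0]]
top 84 98 513 [[326.0, -377.0, 84.0], [403.0, -342.0, 97.0]]
((363.1407165527344, -382.7044677734375), (85.91691589355469, 82.79293823242188), 0.5130192041397095) 5.306788832883967
scene 52 57 181 [[318.0, -498.0, 52.0], [395.0, -277.0, 57.0]]
scene 57 63 170 [[318.0, -425.0, 57.0], [398.0, -277.0, 63.0]]
scene 63 70 595 [[321.0, -422.0, 63.0], [399.0, -277.0, 70.0]]
scene 70 77 188 [[318.0, -407.0, 70.0], [402.0, -276.0, 77.0]]
scene 77 84 84 [[317.0, -377.0, 77.0], [401.0, -245.0, 84.0]]
scene 84 98 599 [[321.0, -378.0, 84.0], [399.0, -247.0, 97.0]]
((360.2807922363281, -371.15008544921875), (91.24053955078125, 260.1134948730469), 2.0250496864318848) 5.770561333416708
```

View pics/z0.png

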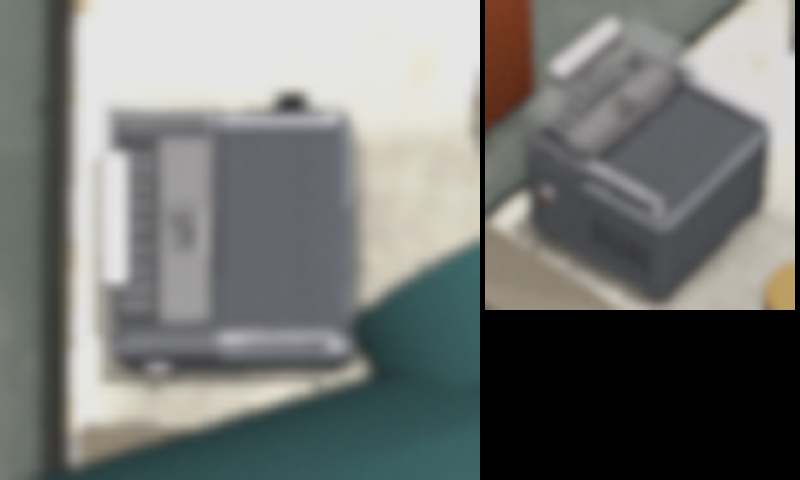

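The crop shows the rib as a white bar at the left end. The window block is next to it, with a digit too blurred to read yet. I'll pin down the rib and check heights to the left.

Run:
```python
from h import *
for n in("top","scene"):
    Z=np.load(n+"0.npz");C=cloud(n,Z["d"]);b=Z["p"].min(2)
    near=(abs(C[...,0]-363)<50)&(abs(C[...,1]+346)<14)
    m=near&(b>185)&(C[...,2]>85);q=C[m]
    print(n,"rib",m.sum(),np.percentile(q,[3,50,97],axis=0).round(1).tolist())
    if len(q)>10: print(cv2.minAreaRect(q[:,:2].astype(np.float32)))
    r=(C[...,0]>300)&(C[...,0]<430)
    for lo in range(-340,-200,20):
        s=r&(C[...,1]>lo)&(C[...,1]<lo+20)&(C[...,2]<300); print(lo,C[s][:,2].max().round() if s.any() else None,end="; ")
    t=(C[...,0]>380)&(C[...,0]<460)&(C[...,1]<-430)&(C[...,1]>-460)
    print("table",np.median(C[t][:,2]))
    t=(C[...,0]>345)&(C[...,0]<380)&(C[...,1]<-390)&(C[...,1]>-415)
    print("plate",np.median(C[t][:,2]))
```

```text
top rib 83 [[345.7, -348.4, 85.9], [367.2, -344.6, 98.0], [403.3, -341.4, 100.9]]
((374.8432312011719, -345.5943298339844), (15.485876083374023, 60.22972869873047), 80.14274597167969)
-340 28.0; -320 4.0; -300 103.0; -280 105.0; -260 118.0; -240 125.0; -220 126.0; table 6.142627317631479
plate 66.22824666836016
scene rib 30 [[344.3, -348.3, 97.6], [361.1, -344.7, 99.5], [380.7, -340.5, 101.6]]
((362.640625, -345.39276123046875), (40.2322998046875, 8.933403968811035), 2.692283868789673)
-340 85.0; -320 5.0; -300 103.0; -280 103.0; -260 118.0; -240 126.0; -220 123.0; table 6.479477475086014
plate 66.8411761822747
```

>>> {"fn": "step_arm", "kwargs": {
  "increments": [-0.4,178.8,-206.5,60,0.445,-0.4,178.8,-206.5,60,0.445,-0.4,178.8,-206.5,60,0.445,-0.4,178.8,-206.5,60,0.445,-0.4,178.8,-206.5,60,0.445]
}}

```text
time: 0.52
position: [344.5, -411.3, 359.2]
tool_rot: [-0.0, 1.0, -0.003, -0.0]
wrist_force: [0.0, 0.4, 0.4]
gripper_width: 64.5
grasp_force: 0.0
```

>>> {"fn": "step_arm", "kwargs": {
  "increments": [-0.4,18.5,-66,50,0,-0.4,18.5,-66,50,0,-0.4,18.5,-66,50,0,-0.4,18.5,-66,50,0]
}}

```text
time: 0.85
position: [363.2, -345.7, 308.8]
tool_rot: [-0.001, 1.0, 0.001, -0.001]
wrist_force: [-0.1, -0.3, 0.9]
gripper_width: 37.9
grasp_force: 0.0
```

Run:
```python
from h import *
s,p,m=state();print(s["time"],p.round(1),m.round(3).tolist(),s["gripper_width"])
o=[]
for n,wd in(("scene",60),("top",60)):
    P,d=env.capture(n)
    u,v=proj(n,[[363,-360,95]])[0].astype(int);print(n,u,v)
    o.append(cv2.resize(P[v-wd//2:v+wd//2,u-wd//2:u+wd//2],(400,400),interpolation=cv2.INTER_CUBIC))
cv2.imwrite("pics/a1.png",np.hstack(o)[:,:,::-1])
```

```text
0.85 [ 363.2 -345.7  308.8] [[1.0, 0.002, -0.001], [0.002, -1.0, 0.001], [-0.001, -0.001, -1.0]] 37.9303435326727
scene 309 172
top 282 182
```

View pics/a1.png

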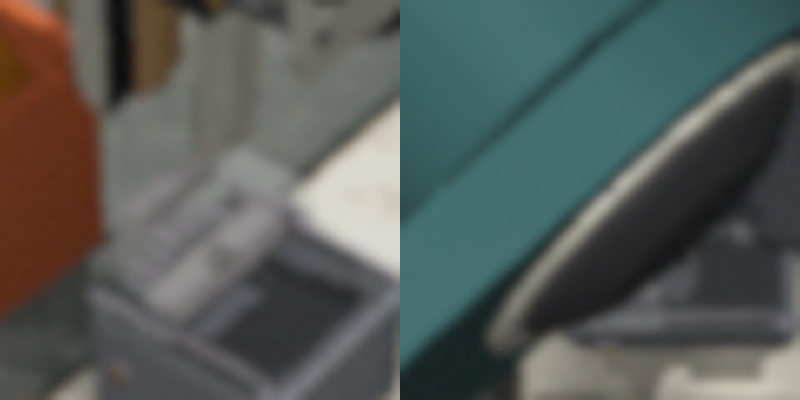

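The scene crop shows the finger above the rib, with the arm hiding the box from the top camera. I'll lower and pinch.

>>> {"fn": "step_arm", "kwargs": {
  "increments": [-0.4,0,0,20,0,-0.4,0,0,34,0,-0.4,0,0,34,0,-0.4,0,0,34,0]
}}

```text
time: 1.28
position: [362.8, -348.1, 276.5]
tool_rot: [-0.0, 1.0, -0.001, -0.0]
wrist_force: [-0.5, -1.1, -0.3]
gripper_width: 27.7
grasp_force: 0.0
```

>>> {"fn": "step_arm", "kwargs": {
  "increments": [-1,0,0,0,0,-1,0,0,0,0,-1,0,0,0,0,-1,0,0,0,0,-1,0,0,0,0]
}}

```text
time: 1.7
position: [363.1, -347.3, 276.9]
tool_rot: [0.0, 1.0, -0.0, 0.0]
wrist_force: [-0.2, -0.5, 5.4]
gripper_width: 8.3
grasp_force: 30.0
```

>>> {"fn": "step_arm", "kwargs": {
  "increments": [-1,0,4,0,0,-1,0,8,0,0,-1,0,12,0,0,-1,0,16,0,0,-1,0,20,0,0]
}}

```text
time: 2.12
position: [363.2, -367.4, 276.8]
tool_rot: [0.0, 1.0, -0.0, 0.001]
wrist_force: [1.7, 0.7, 6.2]
gripper_width: 8.6
grasp_force: 30.0
```

>>> {"fn": "step_arm", "kwargs": {
  "increments": [-1,0,4,0,0,-1,0,8,0,0,-1,0,12,0,0,-1,0,16,0,0,-1,0,18,0,0]
}}

```text
time: 2.53
position: [363.3, -385.0, 276.8]
tool_rot: [-0.001, 1.0, -0.0, 0.001]
wrist_force: [0.4, 23.1, 17.3]
gripper_width: 8.5
grasp_force: 30.0
```

The guard hit its end stop after about 38 mm of travel, with 23 N at the wrist. I'll release and back off to read the digit.

>>> {"fn": "step_arm", "kwargs": {
  "increments": [-0.5,0,-1,0,0,-0.5,0,-1,0,0,-0.5,0,-1,0,0,-0.5,0,-1,-60,0,-0.5,0,-1,-60,0]
}}

```text
time: 2.95
position: [363.0, -384.2, 338.7]
tool_rot: [0.0, 1.0, -0.0, 0.0]
wrist_force: [0.0, -1.5, 1.1]
gripper_width: 23.3
grasp_force: 0.0
```

>>> {"fn": "step_arm", "kwargs": {
  "increments": [-0.55,-70,225,-60,0,-0.55,-70,225,-60,0,-0.55,-70,225,-60,0,-0.55,-70,225,-60,0,-0.55,-70,225,-60,0]
}}

```text
time: 3.37
position: [301.9, -578.7, 387.9]
tool_rot: [0.0, 1.0, -0.0, -0.0]
wrist_force: [0.2, 0.8, 0.8]
gripper_width: 20.9
grasp_force: 0.0
```

>>> {"fn": "step_arm", "kwargs": {
  "increments": [-0.55,-20,50,-30,0,-0.55,-20,50,-30,0]
}}

```text
time: 3.53
position: [281.0, -630.1, 418.5]
tool_rot: [0.001, 1.0, -0.001, -0.0]
wrist_force: [-0.2, 0.7, -0.4]
gripper_width: 21.0
grasp_force: 0.0
```

```bash
cat > look.py <<'E'
from h import *
import sys
K=int(sys.argv[2]) if len(sys.argv)>2 else 6
o=[]
s,p,m=state();print(s["time"],p.round(1),s["gripper_width"],np.round(s["wrist_force"],1))
bx,by,z=363,-384,72.5  # rectify the window block plane, 8 px/mm
for n in("top","scene"):
    P=np.mean([env.capture(n)[0].astype(float) for _ in range(K)],0)
    gx,gy=np.meshgrid(np.arange(50),np.arange(50))
    def rect(xc,yc,h,sz,px):
        i,j=np.mgrid[:px,:px]; X=xc+sz/2-i*sz/px; Y=yc+sz/2-j*sz/px
        uv=proj(n,np.c_[X.ravel(),Y.ravel(),np.full(X.size,h)]).astype(np.float32).reshape(px,px,2)
        return cv2.remap(P.astype(np.float32),uv[...,0],uv[...,1],cv2.INTER_CUBIC)
    a=rect(bx,by,z,110,300);b=rect(bx,by+15.5,z-3,26,300)
    b=np.clip((b-b.min())/(b.max()-b.min())*255,0,255)
    o.append(np.vstack([np.clip(a,0,255),b]))
cv2.imwrite(sys.argv[1],np.hstack(o)[:,:,::-1])
E
python3 look.py pics/d0.png
```

```text
3.5333 [ 281.  -630.1  418.5] 21.00650612077452 [-0.2  0.7 -0.4][ WARN:0@24.495] global loadsave.cpp:1063 imwrite_ Unsupported depth image for selected encoder is fallbacked to CV_8U.
```

View pics/d0.png

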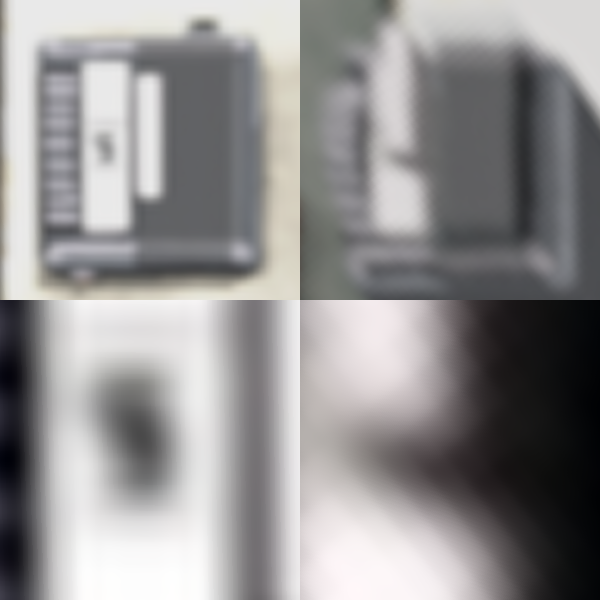

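The top view shows the guard fully right, with the rib at (148,135) and the window clear. The digit is only a few pixels: dark from upper left to lower right, so perhaps 5 or 9. I'll score it against rendered digits.

```bash
cat > digit.py <<'E'
from h import *
import sys
def patch(P,c=(363,-368.5,72)):
    u,v=np.round(proj("top",[c])[0]).astype(int)
    return P[v-4:v+5,u-3:u+4].astype(np.float32),u,v
def score(P):
    g=cv2.cvtColor(P.astype(np.float32),cv2.COLOR_RGB2GRAY);best={}
    pt,u,v=patch(g)
    # pixel->plane local map
    S=12; px=10.0 # px/mm of template
    for z in (72,):
      c=np.array([363,-368.5,z]);e=proj("top",[c,c+[10,0,0],c+[0,10,0]])
      J=np.array([e[1]-e[0],e[2]-e[0]]).T/10 # pix per mm (dx,dy)
    for d in range(10):
      for f in(cv2.FONT_HERSHEY_SIMPLEX,cv2.FONT_HERSHEY_DUPLEX):
       for th in(8,14):
        for asp in (.85,1.):
          T=np.zeros((160,160),np.float32)
          (w_,h_),_=cv2.getTextSize(str(d),f,4,th)
          cv2.putText(T,str(d),(80-w_//2,80+h_//2),f,4,1,th,cv2.LINE_AA)
          ys,xs=np.nonzero(T>.3);D=T[ys.min():ys.max()+1,xs.min():xs.max()+1]
          D=cv2.resize(D,(int(D.shape[1]*100/D.shape[0]*asp),100))
          T=np.pad(D,((80,80),(80,80)));H,W=T.shape
          for sg in(.5,.8):
            B=cv2.GaussianBlur(T,(0,0),np.hypot(sg,.3)*23)
            for oy in np.arange(-2,2.01,.5):
              for ox in np.arange(-2,2.01,.5):
                jj,ii=np.meshgrid(np.arange(u-3,u+4),np.arange(v-4,v+5))
                q=np.linalg.inv(J)@np.array([jj.ravel()-e[0][0],ii.ravel()-e[0][1]])
                X=(W/2-(q[1]-oy)*px).astype(np.float32);Y=(H/2-(q[0]-ox)*px).astype(np.float32)
                R_=cv2.remap(B,X[None],Y[None],cv2.INTER_LINEAR)[0]
                m=(abs(q[1])<6)&(abs(q[0])<8.5)
                r=-np.corrcoef(R_[m],pt.ravel()[m])[0,1]
                if r>best.get(d,(-1,))[0]:best[d]=(round(float(r),3),ox,oy,sg)
    return sorted(best.items(),key=lambda t:-t[1][0])
if __name__=="__main__":
    P=np.mean([env.capture("top")[0].astype(float) for _ in range(4)],0)
    np.save(sys.argv[1],P)
    print(patch(P.mean(2))[0].astype(int))
    for t in score(P):print(t)
E
python3 digit.py p0.npy
```

```text
[[219 221 219 219 220 217 184]
 [218 218 215 216 221 220 186]
 [212 195 180 189 216 221 189]
 [208 181 160 175 212 221 189]
 [216 189 153 158 204 220 188]
 [221 205 169 161 202 220 188]
 [222 210 182 178 210 220 187]
 [221 218 210 210 219 221 186]
 [225 228 227 227 228 223 187]]
(5, (0.979, np.float64(1.0), np.float64(1.0), 0.8))
(1, (0.974, np.float64(0.5), np.float64(1.5), 0.8))
(9, (0.974, np.float64(1.0), np.float64(1.5), 0.8))
(6, (0.97, np.float64(1.0), np.float64(0.5), 0.8))
(8, (0.969, np.float64(1.0), np.float64(1.0), 0.8))
(3, (0.963, np.float64(1.0), np.float64(1.5), 0.8))
(0, (0.958, np.float64(1.0), np.float64(1.0), 0.8))
(4, (0.942, np.float64(1.0), np.float64(1.0), 0.8))
(2, (0.941, np.float64(1.5), np.float64(1.0), 0.8))
(7, (0.936, np.float64(-0.5), np.float64(1.5), 0.8))
```

It's ambiguous: 5 or 9 is likeliest, so one click down (to 4 or 8) will tell. I'll go and pinch the rim edge, away from the worker, then roll towards him.

>>> {"fn": "step_arm", "kwargs": {
  "increments": [-0.62,93,-278.5,100,0,-0.62,93,-278.5,100,0,-0.62,93,-278.5,100,0,-0.62,93,-278.5,100,0,-0.62,93,-278.5,100,0]
}}

```text
time: 4.75
position: [345.5, -438.1, 349.6]
tool_rot: [0.0, 1.0, -0.0, 0.0]
wrist_force: [0.9, -0.1, -0.1]
gripper_width: 17.5
grasp_force: 0.0
```

Run:
```python
from h import *
s,p,m=state();print(p.round(1),(np.array([374,-351.5,300])-p).round(1))
```

```text
[ 345.5 -438.1  349.6] [ 28.5  86.6 -49.6]
```

>>> {"fn": "step_arm", "kwargs": {
  "increments": [-0.62,28.5,-86.5,40,0,-0.62,28.5,-86.5,40,0,-0.62,28.5,-86.5,40,0,-0.62,28.5,-86.5,40,0,-0.62,28.5,-86.5,40,0]
}}

```text
time: 5.17
position: [374.2, -352.9, 310.5]
tool_rot: [0.0, 1.0, 0.001, 0.0]
wrist_force: [0.3, -0.2, -0.2]
gripper_width: 17.9
grasp_force: 0.0
```

>>> {"fn": "step_arm", "kwargs": {
  "increments": [-0.62,0,-1,25,0,-0.62,0,-1,38,0,-0.62,0,-1,44,0,-0.62,0,-1,49,0,-0.62,0,-1,49,0]
}}

```text
time: 5.58
position: [373.8, -352.9, 260.7]
tool_rot: [-0.0, 1.0, -0.0, -0.0]
wrist_force: [-0.4, -0.3, -0.0]
gripper_width: 17.7
grasp_force: 0.0
```

>>> {"fn": "step_arm", "kwargs": {
  "increments": [-1,0,0,0,0,-1,0,0,0,0,-1,0,0,0,0,-1,0,0,0,0]
}}

```text
time: 5.92
position: [374.1, -351.9, 261.7]
tool_rot: [-0.001, 1.0, -0.0, -0.0]
wrist_force: [-0.5, 10.3, 0.4]
gripper_width: 10.8
grasp_force: 30.0
```

The rim is pinched. I'll roll it toward the worker by one click.

>>> {"fn": "step_arm", "kwargs": {
  "increments": [-1,-4,-0.5,-1,0,-1,-8,-0.5,-1.5,0,-1,-13,-0.5,-1.5,0,-1,-17,-0.5,-1,0,-1,-21,-0.5,0,0]
}}

```text
time: 6.33
position: [353.2, -351.7, 262.5]
tool_rot: [-0.0, 1.0, 0.0, 0.001]
wrist_force: [2.2, 8.4, 6.3]
gripper_width: 9.8
grasp_force: 30.0
```

>>> {"fn": "step_arm", "kwargs": {
  "increments": [-0.62,0,0,0,0,-0.62,0,0,0,0,-0.62,0,0,-50,0,-0.62,0,0,-50,0,-0.62,0,0,-50,0]
}}

```text
time: 6.75
position: [353.4, -352.4, 315.2]
tool_rot: [0.002, 1.0, -0.0, 0.002]
wrist_force: [0.3, -0.2, -0.2]
gripper_width: 17.5
grasp_force: 0.0
```

>>> {"fn": "step_arm", "kwargs": {
  "increments": [-0.62,-50,230,-60,0,-0.62,-50,230,-60,0,-0.62,-50,230,-60,0,-0.62,-50,230,-60,0,-0.62,-50,230,-60,0]
}}

```text
time: 7.17
position: [309.3, -551.1, 362.7]
tool_rot: [0.0, 1.0, -0.0, -0.0]
wrist_force: [1.2, -1.0, 0.3]
gripper_width: 17.6
grasp_force: 0.0
```

>>> {"fn": "step_arm", "kwargs": {
  "increments": [-0.62,-30,60,0,0,-0.62,-30,60,0,0]
}}

```text
time: 7.33
position: [278.4, -612.3, 362.3]
tool_rot: [0.0, 1.0, -0.001, -0.0]
wrist_force: [0.9, 0.9, -0.5]
gripper_width: 17.4
grasp_force: 0.0
```

```bash
python3 digit.py p1.npy; python3 -c "
from h import *;print(state()[1])"
```

```text
[[213 215 214 214 215 211 176]
 [214 215 215 214 216 214 179]
 [206 201 205 202 210 215 181]
 [201 187 185 179 198 214 181]
 [211 191 168 159 193 214 180]
 [218 216 201 182 200 214 180]
 [220 224 219 208 213 216 180]
 [218 221 219 216 217 216 179]
 [219 224 224 223 223 218 179]]
(4, (0.935, np.float64(2.0), np.float64(0.5), 0.8))
(9, (0.895, np.float64(2.0), np.float64(0.5), 0.8))
(6, (0.894, np.float64(2.0), np.float64(0.0), 0.8))
(8, (0.871, np.float64(2.0), np.float64(0.5), 0.8))
(1, (0.863, np.float64(1.0), np.float64(1.0), 0.8))
(0, (0.856, np.float64(2.0), np.float64(0.5), 0.8))
(5, (0.844, np.float64(1.5), np.float64(0.5), 0.8))
(7, (0.826, np.float64(-0.5), np.float64(0.5), 0.8))
(3, (0.794, np.float64(1.5), np.float64(1.0), 0.8))
(2, (0.765, np.float64(2.0), np.float64(0.5), 0.8))
[ 279.74193116 -609.58317914  361.71497757]
```

Run:
```python
from h import *
o=[]
for f in("p0","p1"):
    P=np.load(f+".npy").astype(np.float32);i,j=np.mgrid[:400,:400]
    uv=proj("top",np.c_[(363+13-i*26/400).ravel(),(-368+13-j*26/400).ravel(),np.full(i.size,72)]).astype(np.float32).reshape(400,400,2)
    a=cv2.remap(P,uv[...,0],uv[...,1],cv2.INTER_CUBIC);o.append(np.clip((a-130)/95*255,0,255))
cv2.imwrite("pics/d1.png",np.hstack(o)[:,:,::-1].astype(np.uint8))
```

```text
(no output)
```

View pics/d1.png

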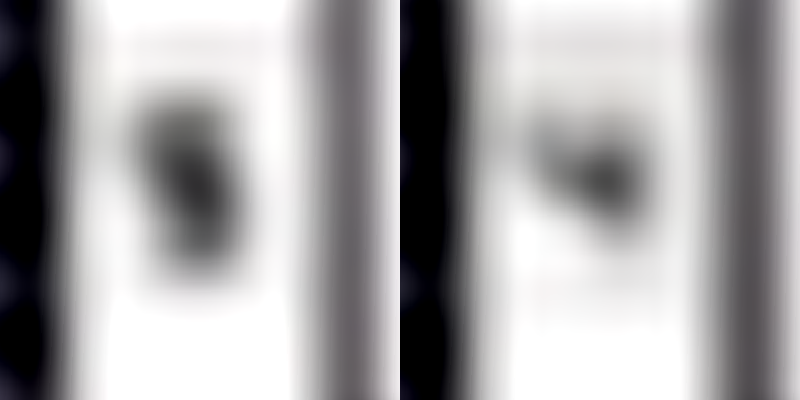

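The right crop, after the click, shows an open-topped, 4-like shape, and the knurl phase is unchanged, so it is seated. As a cross-check I'll score the original digit from the scene camera's first picture.

```bash
sed -e 's/"top"/CAM/g' -e 's/u-3:u+4/u-4:u+5/;s/u-3,u+4/u-4,u+5/' digit.py | sed '2a CAM="scene"' > digs.py
python3 - <<'E'
import numpy as np
import digs,digit
P=np.load("scene0.npz")["p"].astype(float)
print(digs.patch(P.mean(2))[0].astype(int))
for t in digs.score(P):print(t[0],t[1])
print("top0",[(t[0],t[1][0]) for t in digit.score(np.load("top0.npz")["p"].astype(float))])
E
```

```text
[[105 107 117 129 141 146 145 144 138]
 [111 121 125 126 132 139 139 137 129]
 [128 131 125 117 117 123 124 124 121]
 [138 133 122 112 108 108 112 113 111]
 [142 135 124 111 104 105 109 106  99]
 [144 137 125 112 107 107 104  96  88]
 [143 137 126 116 110 103  94  85  85]
 [138 129 120 113 105  93  84  84  89]
 [127 119 110 102  93  87  86  90  95]]
0 (0.711, np.float64(1.0), np.float64(-2.0), 0.8)
6 (0.663, np.float64(1.0), np.float64(-2.0), 0.8)
8 (0.661, np.float64(0.5), np.float64(-2.0), 0.8)
9 (0.653, np.float64(0.5), np.float64(-2.0), 0.8)
5 (0.651, np.float64(0.5), np.float64(-2.0), 0.8)
2 (0.595, np.float64(1.0), np.float64(-2.0), 0.8)
3 (0.588, np.float64(0.5), np.float64(-2.0), 0.8)
4 (0.583, np.float64(0.5), np.float64(-2.0), 0.8)
1 (0.54, np.float64(-0.5), np.float64(-2.0), 0.8)
7 (0.54, np.float64(-1.0), np.float64(-2.0), 0.8)
top0 [(5, 0.964), (3, 0.949), (9, 0.944), (0, 0.943), (8, 0.937), (6, 0.934), (2, 0.93), (1, 0.903), (7, 0.894), (4, 0.868)]
```

Both frames agree best with 5 then 4: the top is open now, whereas before there was a solid top bar. So the window shows 4, and I'll go back to the rib and shut the guard.

>>> {"fn": "step_arm", "kwargs": {
  "increments": [-0.45,83,-225,20,0,-0.45,83,-225,50,0,-0.45,83,-225,50,0,-0.45,83,-225,50,0,-0.45,83,-225,50,0]
}}

```text
time: 7.95
position: [351.1, -415.0, 320.6]
tool_rot: [0.0, 1.0, 0.0, 0.0]
wrist_force: [1.2, -0.1, -0.1]
gripper_width: 25.9
grasp_force: 0.0
```

```bash
python3 -c "
from h import *
s,p,m=state();print(p.round(1),(np.array([363,-385,277])-p).round(1),s['gripper_width'])"
```

```text
[ 351.1 -415.   320.6] [ 11.9  30.  -43.6] 25.870382978425233
```

>>> {"fn": "step_arm", "kwargs": {
  "increments": [-0.45,12,-30,8,0,-0.45,12,-30,8,0,-0.45,12,-30,30,0,-0.45,12,-30,43.5,0,-0.45,12,-30,43.5,0]
}}

```text
time: 8.37
position: [362.3, -387.0, 274.7]
tool_rot: [-0.001, 1.0, 0.0, -0.001]
wrist_force: [-0.6, 0.7, -0.2]
gripper_width: 25.0
grasp_force: 0.0
```

>>> {"fn": "step_arm", "kwargs": {
  "increments": [-1,0,0,0,0,-1,0,0,0,0,-1,0,0,0,0,-1,0,0,0,0,-1,0,0,0,0]
}}

```text
time: 8.78
position: [362.8, -386.3, 278.2]
tool_rot: [-0.004, 1.0, 0.0, -0.0]
wrist_force: [-3.1, 34.0, 11.9]
gripper_width: 8.6
grasp_force: 30.0
```

>>> {"fn": "step_arm", "kwargs": {
  "increments": [-1,0,-4,0,0,-1,0,-8,0,0,-1,0,-12,0,0,-1,0,-16,0,0,-1,0,-20,0,0]
}}

```text
time: 9.2
position: [362.5, -367.9, 278.2]
tool_rot: [0.0, 1.0, -0.0, 0.0]
wrist_force: [-2.4, -1.3, 1.4]
gripper_width: 8.6
grasp_force: 30.0
```

>>> {"fn": "step_arm", "kwargs": {
  "increments": [-1,0,-4,0,0,-1,0,-8,0,0,-1,0,-12,0,0,-1,0,-16,0,0,-1,0,-20,0,0]
}}

```text
time: 9.62
position: [362.5, -347.7, 278.1]
tool_rot: [0.0, 1.0, -0.0, -0.0]
wrist_force: [-5.9, -1.5, 6.1]
gripper_width: 8.6
grasp_force: 30.0
```

>>> {"fn": "step_arm", "kwargs": {
  "increments": [-1,0,-1,0,0,-1,0,-1,0,0]
}}

```text
time: 9.78
position: [362.5, -346.5, 278.1]
tool_rot: [0.0, 1.0, 0.0, -0.0]
wrist_force: [-7.1, 1.2, 6.7]
gripper_width: 8.3
grasp_force: 30.0
```

>>> {"fn": "step_arm", "kwargs": {
  "increments": [-1,0,-1,0,0,-1,0,-1,0,0]
}}

```text
time: 9.95
position: [362.5, -345.9, 278.1]
tool_rot: [0.001, 1.0, -0.0, -0.0]
wrist_force: [-5.8, -4.5, 4.0]
gripper_width: 8.2
grasp_force: 30.0
```

>>> {"fn": "step_arm", "kwargs": {
  "increments": [-1,0,-1,0,0,-1,0,-1,0,0]
}}

```text
time: 10.12
position: [362.4, -345.4, 278.1]
tool_rot: [0.002, 1.0, -0.0, -0.0]
wrist_force: [-5.3, -12.4, 0.6]
gripper_width: 8.5
grasp_force: 30.0
```

The closed stop is reached, with the wrist force building. I'll release, back off and check.

>>> {"fn": "step_arm", "kwargs": {
  "increments": [-0.5,0,0,0,0,-0.5,0,0,0,0,-0.5,0,0,0,0,-0.5,0,0,-60,0,-0.5,0,0,-60,0]
}}

```text
time: 10.53
position: [362.8, -344.8, 340.4]
tool_rot: [0.0, 1.0, -0.0, 0.0]
wrist_force: [-0.0, -0.2, 1.8]
gripper_width: 23.3
grasp_force: 0.0
```

>>> {"fn": "step_arm", "kwargs": {
  "increments": [-0.5,-60,230,-60,0,-0.5,-60,230,-60,0,-0.5,-60,230,-60,0,-0.5,-60,230,-60,0,-0.5,-60,230,-60,0]
}}

```text
time: 10.95
position: [310.9, -542.0, 389.1]
tool_rot: [-0.0, 1.0, 0.0, 0.0]
wrist_force: [0.2, 0.2, 1.0]
gripper_width: 23.2
grasp_force: 0.0
```

>>> {"fn": "step_arm", "kwargs": {
  "increments": [-0.5,-30,80,-20,0,-0.5,-30,80,-20,0,-0.5,-30,80,-20,0]
}}

```text
time: 11.2
position: [279.3, -624.7, 409.0]
tool_rot: [0.001, 1.0, -0.001, -0.0]
wrist_force: [-1.4, 0.9, 0.1]
gripper_width: 23.3
grasp_force: 0.0
```

```bash
python3 look.py pics/f.png 6 2>/dev/null; python3 digit.py p2.npy
python3 - <<'E'
from h import *
A=np.load("top0.npz")["p"].astype(float);B=np.load("p2.npy")
for n,r in(("rib",(150,215,268,300)),):
    print(n)
    for P in(A,B): print(P[175:190,270:285].mean((0,2)).astype(int))
E
```

```text
11.2 [ 279.3 -624.7  409. ] 23.33087734656243 [-1.4  0.9  0.1]
[[149 152 151 151 153 153 138]
 [145 146 146 146 150 156 142]
 [140 137 138 136 144 157 142]
 [139 133 131 128 140 157 141]
 [144 138 129 122 138 157 140]
 [149 149 141 131 142 158 139]
 [150 153 149 142 148 160 139]
 [150 152 151 150 153 159 138]
 [153 157 157 157 158 156 133]]
(9, (0.947, np.float64(2.0), np.float64(1.0), 0.8))
(8, (0.932, np.float64(2.0), np.float64(1.0), 0.8))
(6, (0.93, np.float64(2.0), np.float64(0.5), 0.8))
(5, (0.925, np.float64(2.0), np.float64(1.0), 0.8))
(0, (0.922, np.float64(2.0), np.float64(0.5), 0.8))
(4, (0.91, np.float64(2.0), np.float64(0.5), 0.8))
(3, (0.893, np.float64(2.0), np.float64(1.0), 0.8))
(1, (0.891, np.float64(1.5), np.float64(1.0), 0.8))
(7, (0.875, np.float64(0.5), np.float64(1.0), 0.8))
(2, (0.863, np.float64(2.0), np.float64(0.5), 0.8))
rib
[154 208 222 208 197 216 227 222 183 129 113 109 107 130 147]
[156 211 224 211 200 219 229 225 187 133 118 112 110 132 150]
```

View pics/f.png

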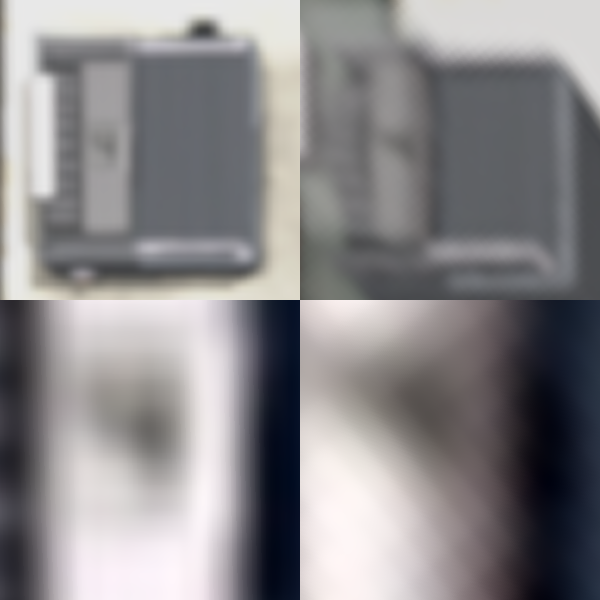

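The guard is shut: its pixel profile matches the starting one. Of all the consecutive pairs, only 5 then 4 fits both unguarded images, because the first digit was asymmetric, which rules out 0 then 9. Handing in.

```bash
python3 -c "
from h import *
print(env.close_job())"
```

```text
the job is handed in; nothing more can be done
None
```

I slid the guard fully aside, rolled the thumbwheel one click down from what read as 5 to 4, slid the guard fully shut and handed the job in at about 12 s. The digit was only a few pixels wide, so the 4 is inferred from before-and-after images rather than read outright. The arm never went near the whetstone, jar or cup, though I took no final picture of them.

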